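# Seat the bar on the hidden stop of the drill jig and clamp it

## Task

Push the aluminium bar along the channel of the drill jig, in under the blue hood, until you feel it press the sprung stop hidden inside fully home; push gently, do not ram the stop. Then turn the red clamp knob on the hood clockwise until it is tight, so that the bar stays pressed home on the stop, and leave the tin, the blue screwdriver and the sanding block where they are.

Things in the scene. Friction and masses are not known exactly. Their poses are not given: they have to be found in the camera images.
- jig: Drill jig, fixed on the bench. Origin: centre of the underside of its board (260 x 100 x 10 mm). x runs along the channel to the closed end, away from the robot; z up. Channel: floor 10 mm up, 33 mm wide, centred on y = 0, between dark rails 12 mm high over the whole board. Blue hood (62 mm wide, top at 50 mm) covers it from its open mouth at x = 0 to x = 130 mm (closed).
- bar: Loose aluminium bar, 130 mm (its x, along the channel) x 30 x 28 mm high, about 0.3 kg, lying in the channel in front of the hood; its near end stands out a little over the board's near edge. Origin: centre of its underside. It slides with 1 to 4 N, now and then 9 N where it rubs a rail; the stop gives far more. Its top is 16 mm above the rails: push the near end face there.
- stop_plunger (a joint): Travel of the sprung stop under the hood: 0 untouched, 0.008 pressed fully home on its hard end (8 mm). Its spring is weak (under 1 N). Its place varies and cannot be seen: the untouched face is 60 to 100 mm inside the hood's mouth. Pushing the bar with over 40 N is ramming.
- clamp_knob (a joint): Angle of the clamp knob, rad; grows as it turns clockwise seen from above. Starts loose at 0 to 0.25; the pad meets the bar at about 0.85 and then resists more; 1.35 is the end of travel (tight). It stays where left; turning takes 0.08 to 0.15 N m.
- clamp_knob_grip (a point): Grip point of the red clamp knob: on its vertical axis (jig x = 52 mm, y = 0), 87 mm above the bench. The knob has an upright grip bar 34 mm long, 14 mm thick, from 64 to 94 mm above the bench, on a round foot 60 mm across. At angle 0 the grip bar lies along the jig's x axis; it turns with the knob.
- hinged_tin: Flat dark green tin, 69 x 99 x 20 mm, bystander on the bench. Origin: centre of its underside.
- screwdriver_b: Blue-handled screwdriver, 122 mm long, bystander lying on the bench to the right of the jig's near end. Origin: under its middle.
- sanding_cork: Cork sanding block, 38 x 74 x 25 mm, bystander behind the jig. Origin: centre of its underside.

How it is judged:
By the outcome, as a careful person would: the job done as asked, in the order asked, and still so for the second after the job is handed in, with the robot touching nothing.
It also fails if it takes over 51 s, if anything falls off the work surface, if the arm or the gripper's body presses on something with over 40 N, if the wrist force passes 120 N, or if a joint passes its speed limit or range.

## Robot

A 7-joint arm with a two-finger parallel gripper is mounted at the origin on a cart in front of the work surface, level with it; the furniture and walls round the work are solid. World frame = base frame: x ahead of the robot, y to its left, z up, the work surface at z = 0. Lengths are in m, angles in rad, forces in N, time in s.
With the tool pointing down it reaches from about 0.4 to 0.925 m from the base axis. Payload 4.1 kg.
Tool frame: the origin (TCP) lies at the very end of the fingers, on their centre line; the grasp point (between the pads) lies 19 mm behind it; z points along the fingers, y is the line along which they close (so a half turn about z gives the same grasp; the last joint's range is limited). The gripper opens to 85 mm and grips with 20 to 120 N. Pads are 22 mm wide; open, the fingers measure 114 mm over their backs; the gripper's body (76 mm by 85 mm) begins 54 mm behind the grasp point. The pads swing forward as they close: fully open they stand 13 mm farther back than shut.
Start: joints at [1.071, 0.398, 0.045, 1.537, -0.019, 1.207, -0.051], TCP at [0.254, -0.599, 0.231] pointing down, gripper open.
Joint ranges: [-2.82, 2.82], [-0.49, 2.23], [-1.37, 1.46], [0, 2.46], [-1.36, 4.5], [0.23, 2], [-2.94, 2.94]. Speed limits (rad/s): [2.57, 2.57, 3.14, 3.14, 3.14, 3.14, 3.14].

## Interface

Orientations are given as a 3x3 rotation matrix whose columns are the frame's x, y, z axes.
In Python, from cell import telemetry, read_camera, ticket gives the robot as it stands.
- The arm moves only by the tool send_rows, never from a script. Its argument "rows" is a list of rows, each an object of numbers: "tx", "ty", "tz": the shift along the world's x, y, z in mm; "turn": the turn about the world's z in rad; "fingers": the finger opening in mm, from 0 to 85.4. A call has exactly 8 rows; each row shifts and turns the commanded pose from where the row before left it; what a row does not reach is not made up. A row lasts 1/8 s, in which the tool goes at most 62.5 mm and 10.7 degrees, less where a joint would pass 70% of its speed; a pose out of reach is approached as far as the arm can. A call is refused whole if a number of a shift passes 62.5 or a number of a turn 0.188, either way. A call with a gripper value outside its range is refused whole. The fingers move at their own pace and stop on an object; the grip force is fixed at half the most. Time passes only in rows, so rows that do not move let the fingers close, or fill a call up. It gives the time, the measured TCP pose, the force, the opening and the grip force at its end, in the units of the state.
- telemetry.sense(): the state, without advancing time (a new reading comes with each control period).
- read_camera(name): name is "scene" or "top" or "wrist"; returns a dict with "frame" (384x512x3 uint8, red, green, blue), "mtx" (3x3 intrinsics, pixels), "pose" (4x4, takes a point from camera to world coordinates). Camera axes: x right, y up, looking along -z (the intrinsics and any distortion apply to the point x, -y, -z); pixel columns grow to the right and rows downward; lengths in m; the calibration is good to about 2 mm. A picture is of the moment at which its call begins. There is no depth.
- ticket.hand_in(): hands the job in; it is judged then, once.
The state is a dict: "time": time; "joint_positions": joint angles; "joint_vel": joint speeds; "joint_torque": joint torques, N m; "tool_pos": TCP position; "tool_rot": TCP orientation; "ft_force": force on the tool from outside, world axes, zero at the start; "torque": the same for the moment, N m; "opening": opening from 0.0 (shut) to 1.0 (fully open); "gripper_force": force on a finger pad.
Only numpy, scipy, OpenCV 4.12 (cv2) and the standard library are available. Lean on these libraries where they do the work, as an engineer would, in place of code of your own. Each camera call takes 0.05 s, during which the arm holds its last target. There are 200 camera calls.

## Working session

There is one attempt and no reset: what is moved stays moved. The work goes in short steps, Python scripts to look and compute and a tool call to move; the robot and the scene stay as the last step left them, time stands still between calls to the robot, and variables do not carry over. Pictures are saved under pics/ and viewed, at most 10 in all, crops included, and the job is handed in when it is done.

Besides the shell and the picture viewer there is one more tool, called as a command line: name --argument value ..., lists and objects as JSON in quotes. send_rows: Moves the arm, as the interface text tells. Its arguments: {"type":"object","properties":{"rows":{"type":"array","items":{"type":"object","properties":{"tx":{"type":"number"},"ty":{"type":"number"},"tz":{"type":"number"},"turn":{"type":"number"},"fingers":{"type":"number"}}}}},"required":["rows"]}

```bash
mkdir -p pics; ls
python3 - <<'E'
from cell import telemetry, read_camera
import cv2, numpy as np
s=telemetry.sense(); print({k:np.round(v,3).tolist() for k,v in s.items()})
for n in ("scene","top"):
    c=read_camera(n); cv2.imwrite(f"pics/{n}0.png",c["frame"][:,:,::-1]); np.savez(f"pics/{n}0.npz",**c); print(n,c["mtx"].round(1).tolist(),c["pose"].round(3).tolist(),[k for k in c])
E
```

```text
pics
{'time': 0.0, 'joint_positions': [1.071, 0.399, 0.045, 1.538, -0.019, 1.207, -0.051], 'joint_vel': [-0.002, -0.0, 0.001, 0.001, -0.001, 0.001, 0.0], 'joint_torque': [0.0, -47.512, 1.365, -25.422, 0.012, 0.01, -0.0], 'tool_pos': [0.253, -0.598, 0.23], 'tool_rot': [[0.921, 0.39, -0.001], [0.39, -0.921, 0.002], [-0.0, -0.002, -1.0]], 'ft_force': [-0.845, -0.057, -0.471], 'torque': [0.018, 0.055, -0.01], 'gripper_force': 0.0, 'opening': 1.001}
scene [[455.8, 0.0, 255.1], [0.0, 455.8, 190.4], [0.0, 0.0, 1.0]] [[-0.612, 0.607, -0.507, 0.04], [-0.791, -0.467, 0.396, 0.233], [0.004, 0.643, 0.766, 0.896], [0.0, 0.0, 0.0, 1.0]] ['frame', 'mtx', 'pose']
top [[363.9, 0.0, 250.2], [0.0, 363.9, 195.4], [0.0, 0.0, 1.0]] [[-0.071, 0.974, -0.216, 0.393], [-0.997, -0.069, 0.02, -0.2], [0.005, 0.217, 0.976, 0.909], [0.0, 0.0, 0.0, 1.0]] ['frame', 'mtx', 'pose']
```

View pics/scene0.png

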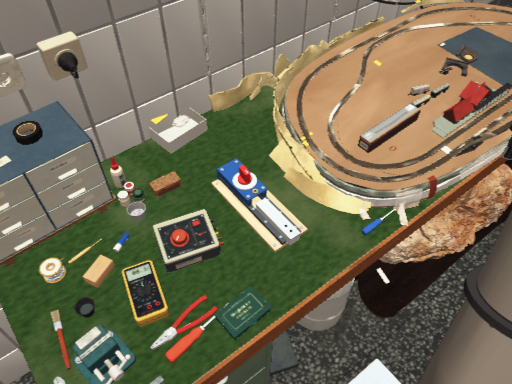

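View pics/top0.png

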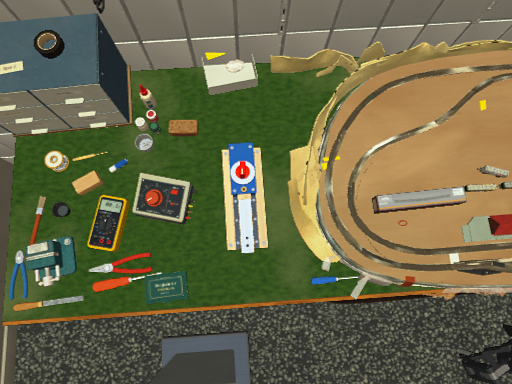

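The views show the jig in the top image at columns 222–268 and rows 142–252, with the knob at about (242,171) and the bar's near end at about (246,252). The tin is at (167,288), the screwdriver at (335,280) and the cork block at (183,127). Next I'll measure these.

```bash
cat > h.py <<'E'
import numpy as np, cv2
def ray(c,u,v):
    K,P=c["mtx"],c["pose"]; d=np.array([(u-K[0,2])/K[0,0],-(v-K[1,2])/K[1,1],-1.]); return P[:3,3],P[:3,:3]@d
def onz(c,u,v,z):
    o,d=ray(c,u,v); return o+d*(z-o[2])/d[2]
def blob(m):
    cs=cv2.findContours(m.astype(np.uint8),cv2.RETR_EXTERNAL,cv2.CHAIN_APPROX_NONE)[0]
    return max(cs,key=cv2.contourArea)
E
python3 - <<'E'
from h import *
for n,roi in (("top",(215,130,280,262)),("scene",(200,150,315,255))):
    c=np.load(f"pics/{n}0.npz"); f=c["frame"]; x0,y0,x1,y1=roi
    hsv=cv2.cvtColor(f,cv2.COLOR_RGB2HSV); R=np.zeros(f.shape[:2],bool); R[y0:y1,x0:x1]=1
    h,s,v=[hsv[...,i].astype(int) for i in range(3)]
    M={"wood":(R&(h>8)&(h<30)&(s>40)&(s<170)&(v>130),.010),"blue":(R&(h>100)&(h<125)&(s>140)&(v>90),.05),"red":(R&((h<6)|(h>172))&(s>150)&(v>90),.075),"bar":(R&(s<60)&(v>120),.038)}
    for k,(m,z) in M.items():
        b=blob(m); r=cv2.minAreaRect(b if k!="wood" else np.argwhere(m)[:,::-1].astype(np.float32))
        bp=cv2.boxPoints(r); print(n,k,cv2.contourArea(b),np.round(r[0],1),bp.round(0).tolist())
        print("   ctr",onz(c,*r[0],z).round(4)[:2],[onz(c,*p,z).round(3)[:2].tolist() for p in bp])
    cv2.imwrite(f"pics/{n}c.png",cv2.resize(f[y0:y1,x0:x1,::-1],None,fx=4.5 if n=="top" else 5,fy=4.5 if n=="top" else 5,interpolation=cv2.INTER_CUBIC))
E
```

```text
top wood 732.5 [244.3 200.2] [[221.0, 149.0], [262.0, 147.0], [268.0, 251.0], [227.0, 254.0]]
   ctr [ 0.5797 -0.2026] [[0.719, -0.151], [0.718, -0.258], [0.449, -0.251], [0.45, -0.151]]
top blue 414.5 [240.9 154.8] [[228.0, 144.0], [252.0, 142.0], [254.0, 166.0], [230.0, 168.0]]
   ctr [ 0.6864 -0.2019] [[0.717, -0.171], [0.719, -0.231], [0.656, -0.233], [0.654, -0.173]]
top red 140.0 [242. 169.] [[236.0, 161.0], [248.0, 161.0], [248.0, 177.0], [236.0, 177.0]]
   ctr [ 0.6422 -0.202 ] [[0.663, -0.189], [0.661, -0.218], [0.622, -0.215], [0.624, -0.187]]
top bar 679.5 [246.  225.4] [[233.0, 199.0], [255.0, 198.0], [259.0, 252.0], [237.0, 253.0]]
   ctr [ 0.5118 -0.2023] [[0.578, -0.175], [0.578, -0.23], [0.447, -0.229], [0.447, -0.175]]
scene wood 1369.5 [257.  200.5] [[200.0, 251.0], [200.0, 150.0], [314.0, 150.0], [314.0, 251.0]]
   ctr [ 0.5974 -0.2083] [[0.56, -0.015], [0.832, -0.193], [0.642, -0.441], [0.401, -0.221]]
scene blue 441.5 [241.5 179. ] [[216.0, 169.0], [232.0, 154.0], [267.0, 189.0], [252.0, 205.0]]
   ctr [ 0.6494 -0.1998] [[0.716, -0.169], [0.736, -0.232], [0.586, -0.23], [0.571, -0.171]]
scene red 157.5 [244. 174.] [[238.0, 165.0], [250.0, 165.0], [250.0, 183.0], [238.0, 183.0]]
   ctr [ 0.6407 -0.2014] [[0.674, -0.208], [0.656, -0.231], [0.609, -0.195], [0.626, -0.173]]
scene bar 865.0 [277.3 218.3] [[248.0, 207.0], [266.0, 189.0], [307.0, 230.0], [289.0, 248.0]]
   ctr [ 0.509  -0.1992] [[0.577, -0.165], [0.595, -0.234], [0.443, -0.232], [0.431, -0.168]]
```

View pics/topc.png

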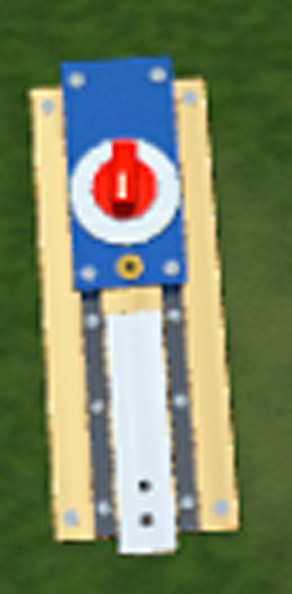

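View pics/scenec.png

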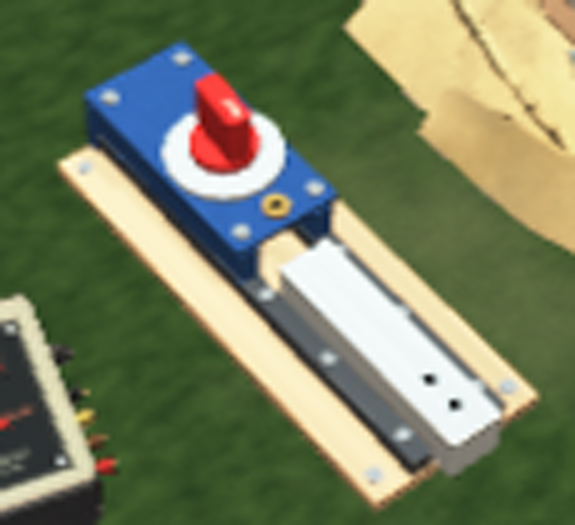

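The crops show the board corners, hood, bar and knob grip bar clearly. In the top crop (4.5x):
- Board corners: (30,90), (203,78), (237,529), (57,541)
- Bar top: (107,313), (160,310), (177,550), (119,553)
- Hood top: (62,64), (171,57), (187,289), (75,290)

Run:
```python
from h import *
c=np.load("pics/top0.npz"); g=lambda L,z:np.array([onz(c,215+u/4.5-.4,130+v/4.5-.4,z)[:2] for u,v in L])
for n,L,z in (("board",[(30,90),(203,78),(237,529),(57,541)],.01),("hood",[(62,64),(171,57),(187,289),(75,290)],.05),("bar",[(107,313),(160,310),(177,550),(119,553)],.038),("grip top",[(123,142),(123,208)],.094)):
    p=g(L,z); print(n,p.round(4).tolist(),p.mean(0).round(4))
    if len(p)==4:
        d=(p[0]+p[1]-p[2]-p[3])/2; print("  len",np.hypot(*d).round(4),"yaw",np.arctan2(d[1],d[0]).round(4),"wid",np.linalg.norm(p[0]-p[1]).round(4),np.linalg.norm(p[2]-p[3]).round(4))
c=np.load("pics/scene0.npz"); g=lambda L,z:np.array([onz(c,200+u/5-.4,150+v/5-.4,z)[:2] for u,v in L])
for n,L,z in (("board near",[(378,506),(538,397)],.01),("hoodtop",[(87,95),(180,43),(337,195),(237,257)],.05),("bartop",[(282,270),(330,238),(501,412),(450,447)],.038),("grip",[(207,78),(242,115)],.094)):
    print("scene",n,g(L,z).round(4).tolist(),g(L,z).mean(0).round(4))
```

```text
board [[0.7179, -0.1519], [0.7182, -0.2522], [0.4583, -0.2508], [0.4588, -0.1525]] [ 0.5883 -0.2019]
  len 0.2595 yaw -0.0016 wid 0.1003 0.0982
hood [[0.7173, -0.1725], [0.7172, -0.2331], [0.585, -0.2321], [0.5886, -0.172]] [ 0.652  -0.2024]
  len 0.1305 yaw -0.006 wid 0.0606 0.0602
bar [[0.5774, -0.1882], [0.577, -0.217], [0.4475, -0.2168], [0.4481, -0.1862]] [ 0.5125 -0.202 ]
  len 0.1294 yaw -0.0088 wid 0.0288 0.0306
grip top [[0.6556, -0.2031], [0.6201, -0.2007]] [ 0.6379 -0.2019]
scene board near [[0.4559, -0.1508], [0.4566, -0.2495]] [ 0.4562 -0.2002]
scene hoodtop [[0.7151, -0.1716], [0.716, -0.2303], [0.5867, -0.2304], [0.5855, -0.1686]] [ 0.6508 -0.2002]
scene bartop [[0.5737, -0.1866], [0.5752, -0.2172], [0.4475, -0.2152], [0.4471, -0.1843]] [ 0.5109 -0.2008]
scene grip [[0.654, -0.2028], [0.6246, -0.2016]] [ 0.6393 -0.2022]
```

send_rows --rows '[{"tx": 20,"ty": 50,"turn": -0.05,"fingers": 0},{"tx": 20,"ty": 50,"turn": -0.05,"fingers": 0},{"tx": 20,"ty": 50,"turn": -0.05,"fingers": 0},{"tx": 20,"ty": 50,"turn": -0.05,"fingers": 0},{"tx": 20,"ty": 50,"turn": -0.05,"fingers": 0},{"tx": 20,"ty": 50,"turn": -0.05,"fingers": 0},{"tx": 20,"ty": 50,"turn": -0.05,"fingers": 0},{"tx": 20,"ty": 47,"turn": -0.05,"fingers": 0}]'

```text
validation failed for argument at $.ro...
```

send_rows --rows '[{"tx": 20,"ty": 50,"tz": 0,"turn": -0.05,"fingers": 0},{"tx": 20,"ty": 50,"tz": 0,"turn": -0.05,"fingers": 0},{"tx": 20,"ty": 50,"tz": 0,"turn": -0.05,"fingers": 0},{"tx": 20,"ty": 50,"tz": 0,"turn": -0.05,"fingers": 0},{"tx": 20,"ty": 50,"tz": 0,"turn": -0.05,"fingers": 0},{"tx": 20,"ty": 50,"tz": 0,"turn": -0.05,"fingers": 0},{"tx": 20,"ty": 50,"tz": 0,"turn": -0.05,"fingers": 0},{"tx": 20,"ty": 47,"tz": 0,"turn": -0.05,"fingers": 0}]'

```text
time: 1.1
tool_pos: [0.4138, -0.1996, 0.2312]
tool_rot: [[1.0, -0.0, -0.0], [-0.0, -1.0, -0.0], [-0.0, 0.0, -1.0]]
ft_force: [0.3, -0.3, 0.4]
opening: -0.001
gripper_force: 0.0
```

send_rows --rows '[{"tx": 0,"ty": -2,"tz": -35,"turn": 0,"fingers": 0},{"tx": 0,"ty": 0,"tz": -35,"turn": 0,"fingers": 0},{"tx": 0,"ty": 0,"tz": -35,"turn": 0,"fingers": 0},{"tx": 0,"ty": 0,"tz": -35,"turn": 0,"fingers": 0},{"tx": 0,"ty": 0,"tz": -30,"turn": 0,"fingers": 0},{"tx": 0,"ty": 0,"tz": -20,"turn": 0,"fingers": 0},{"tx": 0,"ty": 0,"tz": -12,"turn": 0,"fingers": 0},{"tx": 2,"ty": 0,"tz": 0,"turn": 0,"fingers": 0}]'

```text
time: 2.1
tool_pos: [0.415, -0.2033, 0.0288]
tool_rot: [[1.0, 0.001, -0.002], [0.001, -1.0, 0.001], [-0.002, -0.001, -1.0]]
ft_force: [0.5, 0.6, -1.2]
opening: 0.0
gripper_force: 0.0
```

Run:
```python
from cell import telemetry, read_camera
import cv2, numpy as np
s=telemetry.sense(); print(s["joint_positions"],s["tool_pos"],s["ft_force"])
c=read_camera("scene"); np.savez("pics/scene1.npz",**c); cv2.imwrite("pics/s1.png",cv2.resize(c["frame"][130:270,190:350,::-1],None,fx=4,fy=4,interpolation=cv2.INTER_CUBIC))
```

```text
[ 0.51325899  0.34544659 -0.17439996  2.15440779  0.0971809   0.65063761
 -1.29860033] [ 0.41500311 -0.2032835   0.02875977] [ 0.50780347  0.57997662 -1.16443279]
```

View pics/s1.png

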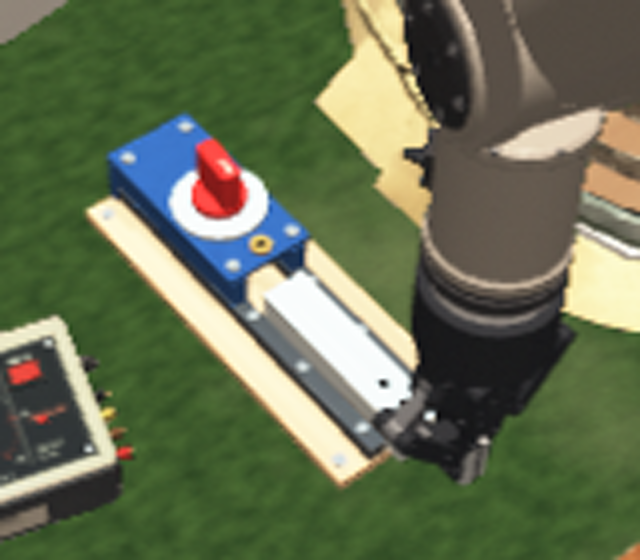

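send_rows --rows '[{"tx": 8,"ty": 1.5,"tz": 0,"turn": 0,"fingers": 0},{"tx": 8,"ty": 0,"tz": 0,"turn": 0,"fingers": 0},{"tx": 5,"ty": 0,"tz": 0,"turn": 0,"fingers": 0},{"tx": 5,"ty": 0,"tz": 0,"turn": 0,"fingers": 0},{"tx": 7,"ty": 0,"tz": 0,"turn": 0,"fingers": 0},{"tx": 7,"ty": 0,"tz": 0,"turn": 0,"fingers": 0},{"tx": 7,"ty": 0,"tz": 0,"turn": 0,"fingers": 0},{"tx": 7,"ty": 0,"tz": 0,"turn": 0,"fingers": 0}]'

```text
time: 3.15
tool_pos: [0.4703, -0.2019, 0.0292]
tool_rot: [[1.0, 0.001, 0.0], [0.001, -1.0, 0.0], [0.0, -0.0, -1.0]]
ft_force: [-1.9, -0.3, -0.6]
opening: 0.0
gripper_force: 0.7
```

Run:
```python
from cell import telemetry, read_camera
from h import *
s=telemetry.sense(); print(s["tool_pos"],s["ft_force"])
c=read_camera("top"); cv2.imwrite("pics/t1.png",cv2.resize(c["frame"][130:270,200:300,::-1],None,fx=4,fy=4,interpolation=cv2.INTER_CUBIC)); np.savez("pics/t1.npz",**c)
```

```text
[ 0.47029491 -0.20186946  0.02923067] [-1.94776237 -0.28535279 -0.57353943]
```

View pics/t1.png

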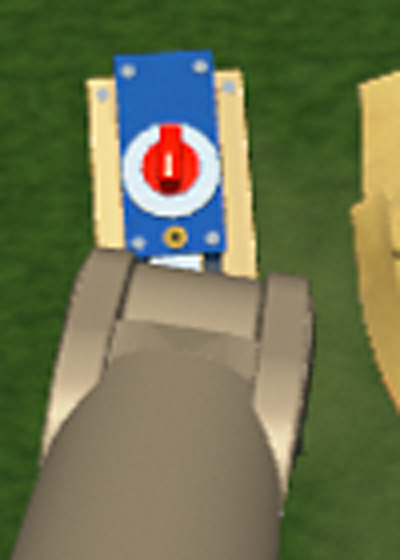

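The bar is sliding under the hood at about 2 N. I'll continue to just short of the earliest possible stop.

send_rows --rows '[{"tx": 5,"ty": 0,"tz": 0,"turn": 0,"fingers": 0},{"tx": 5,"ty": 0,"tz": 0,"turn": 0,"fingers": 0},{"tx": 5,"ty": 0,"tz": 0,"turn": 0,"fingers": 0},{"tx": 5,"ty": 0,"tz": 0,"turn": 0,"fingers": 0},{"tx": 5,"ty": 0,"tz": 0,"turn": 0,"fingers": 0},{"tx": 5,"ty": 0,"tz": 0,"turn": 0,"fingers": 0},{"tx": 4,"ty": 0,"tz": 0,"turn": 0,"fingers": 0},{"tx": 2,"ty": 0,"tz": 0,"turn": 0,"fingers": 0}]'

```text
time: 4.2
tool_pos: [0.506, -0.202, 0.0294]
tool_rot: [[1.0, 0.001, 0.0], [0.001, -1.0, -0.0], [0.0, 0.0, -1.0]]
ft_force: [-2.0, -0.1, 2.1]
opening: -0.003
gripper_force: 1.6
```

send_rows --rows '[{"tx": 0.5,"ty": 0,"tz": 0,"turn": 0,"fingers": 0},{"tx": 0.5,"ty": 0,"tz": 0,"turn": 0,"fingers": 0},{"tx": 0.5,"ty": 0,"tz": 0,"turn": 0,"fingers": 0},{"tx": 0.5,"ty": 0,"tz": 0,"turn": 0,"fingers": 0},{"tx": 0.5,"ty": 0,"tz": 0,"turn": 0,"fingers": 0},{"tx": 0.5,"ty": 0,"tz": 0,"turn": 0,"fingers": 0},{"tx": 0.5,"ty": 0,"tz": 0,"turn": 0,"fingers": 0},{"tx": 0.5,"ty": 0,"tz": 0,"turn": 0,"fingers": 0}]'

```text
time: 5.2
tool_pos: [0.5096, -0.202, 0.0293]
tool_rot: [[1.0, 0.001, -0.0], [0.001, -1.0, -0.0], [-0.0, 0.0, -1.0]]
ft_force: [-2.3, -0.1, 1.8]
opening: 0.001
gripper_force: 1.5
```

send_rows --rows '[{"tx": 0.4,"ty": 0,"tz": 0,"turn": 0,"fingers": 0},{"tx": 0.4,"ty": 0,"tz": 0,"turn": 0,"fingers": 0},{"tx": 0.4,"ty": 0,"tz": 0,"turn": 0,"fingers": 0},{"tx": 0.4,"ty": 0,"tz": 0,"turn": 0,"fingers": 0},{"tx": 0.4,"ty": 0,"tz": 0,"turn": 0,"fingers": 0},{"tx": 0.4,"ty": 0,"tz": 0,"turn": 0,"fingers": 0},{"tx": 0.4,"ty": 0,"tz": 0,"turn": 0,"fingers": 0},{"tx": 0.4,"ty": 0,"tz": 0,"turn": 0,"fingers": 0}]'

```text
time: 6.2
tool_pos: [0.5129, -0.202, 0.0294]
tool_rot: [[1.0, 0.001, 0.0], [0.001, -1.0, -0.0], [0.0, 0.0, -1.0]]
ft_force: [-3.4, -0.3, 1.0]
opening: -0.003
gripper_force: 1.5
```

send_rows --rows '[{"tx": 0.4,"ty": 0,"tz": 0,"turn": 0,"fingers": 0},{"tx": 0.4,"ty": 0,"tz": 0,"turn": 0,"fingers": 0},{"tx": 0.4,"ty": 0,"tz": 0,"turn": 0,"fingers": 0},{"tx": 0.4,"ty": 0,"tz": 0,"turn": 0,"fingers": 0},{"tx": 0.4,"ty": 0,"tz": 0,"turn": 0,"fingers": 0},{"tx": 0.4,"ty": 0,"tz": 0,"turn": 0,"fingers": 0},{"tx": 0.4,"ty": 0,"tz": 0,"turn": 0,"fingers": 0},{"tx": 0.4,"ty": 0,"tz": 0,"turn": 0,"fingers": 0}]'

```text
time: 7.2
tool_pos: [0.5161, -0.202, 0.0293]
tool_rot: [[1.0, 0.001, 0.0], [0.001, -1.0, -0.0], [0.0, 0.0, -1.0]]
ft_force: [-2.5, 0.4, 1.2]
opening: -0.001
gripper_force: 1.5
```

send_rows --rows '[{"tx": 0.4,"ty": 0,"tz": 0,"turn": 0,"fingers": 0},{"tx": 0.4,"ty": 0,"tz": 0,"turn": 0,"fingers": 0},{"tx": 0.4,"ty": 0,"tz": 0,"turn": 0,"fingers": 0},{"tx": 0.4,"ty": 0,"tz": 0,"turn": 0,"fingers": 0},{"tx": 0.4,"ty": 0,"tz": 0,"turn": 0,"fingers": 0},{"tx": 0.4,"ty": 0,"tz": 0,"turn": 0,"fingers": 0},{"tx": 0.4,"ty": 0,"tz": 0,"turn": 0,"fingers": 0},{"tx": 0.4,"ty": 0,"tz": 0,"turn": 0,"fingers": 0}]'

```text
time: 8.2
tool_pos: [0.5193, -0.202, 0.0293]
tool_rot: [[1.0, 0.001, -0.0], [0.001, -1.0, -0.0], [-0.0, 0.0, -1.0]]
ft_force: [-3.0, 0.9, 1.5]
opening: 0.001
gripper_force: 1.5
```

send_rows --rows '[{"tx": 0.4,"ty": 0,"tz": 0,"turn": 0,"fingers": 0},{"tx": 0.4,"ty": 0,"tz": 0,"turn": 0,"fingers": 0},{"tx": 0.4,"ty": 0,"tz": 0,"turn": 0,"fingers": 0},{"tx": 0.4,"ty": 0,"tz": 0,"turn": 0,"fingers": 0},{"tx": 0.4,"ty": 0,"tz": 0,"turn": 0,"fingers": 0},{"tx": 0.4,"ty": 0,"tz": 0,"turn": 0,"fingers": 0},{"tx": 0.4,"ty": 0,"tz": 0,"turn": 0,"fingers": 0},{"tx": 0.4,"ty": 0,"tz": 0,"turn": 0,"fingers": 0}]'

```text
time: 9.2
tool_pos: [0.5225, -0.202, 0.0294]
tool_rot: [[1.0, 0.001, 0.0], [0.001, -1.0, -0.0], [0.0, 0.0, -1.0]]
ft_force: [-2.5, 0.9, 2.1]
opening: -0.002
gripper_force: 1.5
```

send_rows --rows '[{"tx": 0.4,"ty": 0,"tz": 0,"turn": 0,"fingers": 0},{"tx": 0.4,"ty": 0,"tz": 0,"turn": 0,"fingers": 0},{"tx": 0.4,"ty": 0,"tz": 0,"turn": 0,"fingers": 0},{"tx": 0.4,"ty": 0,"tz": 0,"turn": 0,"fingers": 0},{"tx": 0.4,"ty": 0,"tz": 0,"turn": 0,"fingers": 0},{"tx": 0.4,"ty": 0,"tz": 0,"turn": 0,"fingers": 0},{"tx": 0.4,"ty": 0,"tz": 0,"turn": 0,"fingers": 0},{"tx": 0.4,"ty": 0,"tz": 0,"turn": 0,"fingers": 0}]'

```text
time: 10.2
tool_pos: [0.5257, -0.202, 0.0293]
tool_rot: [[1.0, 0.001, -0.0], [0.001, -1.0, -0.0], [-0.0, 0.0, -1.0]]
ft_force: [-3.8, 0.8, 2.1]
opening: -0.002
gripper_force: 1.5
```

send_rows --rows '[{"tx": 0.4,"ty": 0,"tz": 0,"turn": 0,"fingers": 0},{"tx": 0.4,"ty": 0,"tz": 0,"turn": 0,"fingers": 0},{"tx": 0.4,"ty": 0,"tz": 0,"turn": 0,"fingers": 0},{"tx": 0.4,"ty": 0,"tz": 0,"turn": 0,"fingers": 0},{"tx": 0.4,"ty": 0,"tz": 0,"turn": 0,"fingers": 0},{"tx": 0.4,"ty": 0,"tz": 0,"turn": 0,"fingers": 0},{"tx": 0.4,"ty": 0,"tz": 0,"turn": 0,"fingers": 0},{"tx": 0.4,"ty": 0,"tz": 0,"turn": 0,"fingers": 0}]'

```text
time: 11.2
tool_pos: [0.5288, -0.202, 0.0293]
tool_rot: [[1.0, 0.001, -0.0], [0.001, -1.0, -0.0], [-0.0, 0.0, -1.0]]
ft_force: [-3.7, 0.6, 2.4]
opening: 0.004
gripper_force: 1.8
```

send_rows --rows '[{"tx": 0.4,"ty": 0,"tz": 0,"turn": 0,"fingers": 0},{"tx": 0.4,"ty": 0,"tz": 0,"turn": 0,"fingers": 0},{"tx": 0.4,"ty": 0,"tz": 0,"turn": 0,"fingers": 0},{"tx": 0.4,"ty": 0,"tz": 0,"turn": 0,"fingers": 0},{"tx": 0.4,"ty": 0,"tz": 0,"turn": 0,"fingers": 0},{"tx": 0.4,"ty": 0,"tz": 0,"turn": 0,"fingers": 0},{"tx": 0.4,"ty": 0,"tz": 0,"turn": 0,"fingers": 0},{"tx": 0.4,"ty": 0,"tz": 0,"turn": 0,"fingers": 0}]'

```text
time: 12.2
tool_pos: [0.532, -0.202, 0.0294]
tool_rot: [[1.0, 0.001, -0.0], [0.001, -1.0, -0.0], [-0.0, 0.0, -1.0]]
ft_force: [-3.8, -0.7, 3.1]
opening: -0.001
gripper_force: 2.0
```

send_rows --rows '[{"tx": 0.4,"ty": 0,"tz": 0,"turn": 0,"fingers": 0},{"tx": 0.4,"ty": 0,"tz": 0,"turn": 0,"fingers": 0},{"tx": 0.4,"ty": 0,"tz": 0,"turn": 0,"fingers": 0},{"tx": 0.4,"ty": 0,"tz": 0,"turn": 0,"fingers": 0},{"tx": 0.4,"ty": 0,"tz": 0,"turn": 0,"fingers": 0},{"tx": 0.4,"ty": 0,"tz": 0,"turn": 0,"fingers": 0},{"tx": 0.4,"ty": 0,"tz": 0,"turn": 0,"fingers": 0},{"tx": 0.4,"ty": 0,"tz": 0,"turn": 0,"fingers": 0}]'

```text
time: 13.2
tool_pos: [0.5351, -0.202, 0.0293]
tool_rot: [[1.0, 0.001, -0.0], [0.001, -1.0, -0.0], [-0.0, 0.0, -1.0]]
ft_force: [-4.7, 0.3, 3.9]
opening: -0.001
gripper_force: 2.6
```

send_rows --rows '[{"tx": 0.2,"ty": 0,"tz": 0,"turn": 0,"fingers": 0},{"tx": 0.2,"ty": 0,"tz": 0,"turn": 0,"fingers": 0},{"tx": 0.2,"ty": 0,"tz": 0,"turn": 0,"fingers": 0},{"tx": 0.2,"ty": 0,"tz": 0,"turn": 0,"fingers": 0},{"tx": 0.2,"ty": 0,"tz": 0,"turn": 0,"fingers": 0},{"tx": 0.2,"ty": 0,"tz": 0,"turn": 0,"fingers": 0},{"tx": 0.2,"ty": 0,"tz": 0,"turn": 0,"fingers": 0},{"tx": 0.2,"ty": 0,"tz": 0,"turn": 0,"fingers": 0}]'

```text
time: 14.2
tool_pos: [0.5351, -0.2021, 0.0292]
tool_rot: [[1.0, 0.0, -0.004], [0.0, -1.0, 0.0], [-0.004, -0.0, -1.0]]
ft_force: [-7.4, -0.0, 5.0]
opening: -0.002
gripper_force: 3.9
```

send_rows --rows '[{"tx": 0.2,"ty": 0,"tz": 0,"turn": 0,"fingers": 0},{"tx": 0.2,"ty": 0,"tz": 0,"turn": 0,"fingers": 0},{"tx": 0.2,"ty": 0,"tz": 0,"turn": 0,"fingers": 0},{"tx": 0.2,"ty": 0,"tz": 0,"turn": 0,"fingers": 0},{"tx": 0.2,"ty": 0,"tz": 0,"turn": 0,"fingers": 0},{"tx": 0.2,"ty": 0,"tz": 0,"turn": 0,"fingers": 0},{"tx": 0.2,"ty": 0,"tz": 0,"turn": 0,"fingers": 0},{"tx": 0.2,"ty": 0,"tz": 0,"turn": 0,"fingers": 0}]'

```text
time: 15.2
tool_pos: [0.5351, -0.202, 0.0291]
tool_rot: [[1.0, 0.0, -0.007], [0.0, -1.0, 0.001], [-0.007, -0.001, -1.0]]
ft_force: [-10.8, 1.1, 9.0]
opening: -0.001
gripper_force: 5.4
```

send_rows --rows '[{"tx": 0.4,"ty": 0,"tz": 0,"turn": 0,"fingers": 0},{"tx": 0.4,"ty": 0,"tz": 0,"turn": 0,"fingers": 0},{"tx": 0.4,"ty": 0,"tz": 0,"turn": 0,"fingers": 0},{"tx": 0.4,"ty": 0,"tz": 0,"turn": 0,"fingers": 0},{"tx": 0.4,"ty": 0,"tz": 0,"turn": 0,"fingers": 0},{"tx": 0.4,"ty": 0,"tz": 0,"turn": 0,"fingers": 0},{"tx": 0.4,"ty": 0,"tz": 0,"turn": 0,"fingers": 0},{"tx": 0.4,"ty": 0,"tz": 0,"turn": 0,"fingers": 0}]'

```text
time: 16.2
tool_pos: [0.5352, -0.2021, 0.0286]
tool_rot: [[1.0, -0.0, -0.013], [-0.0, -1.0, 0.001], [-0.013, -0.001, -1.0]]
ft_force: [-16.2, 1.2, 14.1]
opening: 0.002
gripper_force: 8.3
```

Three pushes in a row gave 16 N with no movement at TCP x = 0.535. That puts the stop about 80 mm inside the mouth, so the bar is home. I'll retreat straight back, then lift.

send_rows --rows '[{"tx": -6,"ty": 0,"tz": 0,"turn": 0,"fingers": 0},{"tx": -8,"ty": 0,"tz": 0,"turn": 0,"fingers": 0},{"tx": -10,"ty": 0,"tz": 0,"turn": 0,"fingers": 0},{"tx": 0,"ty": 0,"tz": 30,"turn": 0,"fingers": 0},{"tx": 0,"ty": 0,"tz": 35,"turn": 0.18,"fingers": 0},{"tx": 0,"ty": 0,"tz": 35,"turn": 0.18,"fingers": 50},{"tx": 0,"ty": 0,"tz": 20,"turn": 0.18,"fingers": 50},{"tx": 0,"ty": 0,"tz": 0,"turn": 0.18,"fingers": 50}]'

```text
time: 17.2
tool_pos: [0.5196, -0.2025, 0.1518]
tool_rot: [[0.747, 0.664, 0.006], [0.664, -0.747, -0.002], [0.003, 0.005, -1.0]]
ft_force: [-0.6, -0.2, 0.3]
opening: 0.585
gripper_force: 0.0
```

Run:
```python
from cell import telemetry, read_camera
from h import *
s=telemetry.sense(); print(s["joint_positions"],s["tool_pos"],s["ft_force"])
c=read_camera("wrist"); cv2.imwrite("pics/w1.png",c["frame"][:,:,::-1]); np.savez("pics/w1.npz",**c); print(c["pose"].round(3).tolist())
```

```text
[ 0.5741651   0.32049912 -0.33922244  1.84718994  0.12647856  0.98842777
 -0.66212876] [ 0.51956528 -0.20245021  0.15181302] [-0.55751772 -0.2297919   0.34764263]
[[0.664, 0.716, 0.214, 0.575], [-0.748, 0.634, 0.197, -0.151], [0.005, -0.291, 0.957, 0.294], [0.0, 0.0, 0.0, 1.0]]
```

View pics/w1.png

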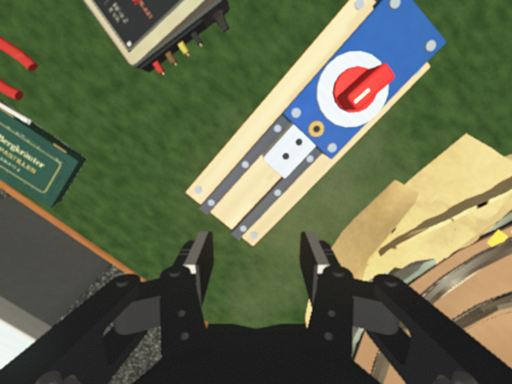

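The wrist view shows the bar inside the hood, with its near end at about (265,165)–(282,179). The knob's grip bar runs from about (357,96) to (390,72). I'll check these positions.

Run:
```python
from h import *
c=np.load("pics/w1.npz"); f=c["frame"]
for n,L,z in (("bar near end",[(264,164),(284,179)],.038),("hood mouth corners",[(282,114),(330,158)],.05),("board near",[(187,193),(248,245)],.01)):
    print(n,[onz(c,*p,z).round(4)[:2].tolist() for p in L])
hsv=cv2.cvtColor(f,cv2.COLOR_RGB2HSV); h,s,v=[hsv[...,i].astype(int) for i in range(3)]
R=np.zeros(f.shape[:2],bool); R[40:135,305:410]=1
b=blob(R&(s<60)&(v>150)); e=cv2.fitEllipse(b); print("white foot",np.round(e[0],1),onz(c,*e[0],.052).round(4),cv2.contourArea(b))
b=blob(R&((h<6)|(h>172))&(s>150)); print("red",cv2.boundingRect(b))
cv2.imwrite("pics/wc.png",cv2.resize(f[50:190,250:410,::-1],None,fx=4.5,fy=4.2,interpolation=cv2.INTER_CUBIC))
```

```text
bar near end [[0.5433, -0.1911], [0.5452, -0.2157]]
hood mouth corners [[0.5878, -0.1715], [0.5887, -0.2306]]
board near [[0.4597, -0.1538], [0.4562, -0.2458]]
white foot [356.7  89.3] [ 0.6439 -0.2047  0.052 ] 2293.5
red (334, 64, 60, 48)
```

View pics/wc.png

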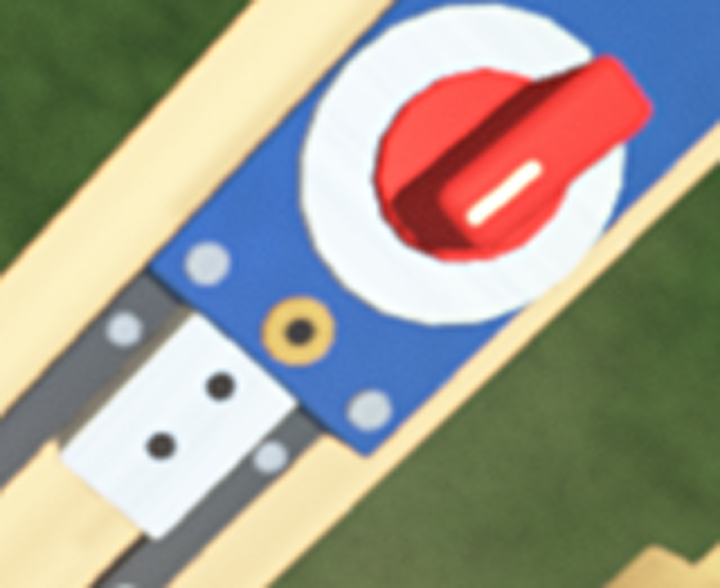

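Run:
```python
from h import *
c=np.load("pics/w1.npz"); P=[onz(c,250+u/4.5,50+v/4.2,.094) for u,v in ((457,215),(630,80),(467,217),(540,165))]
print(np.round(P,4)); d=P[1]-P[0]; print((P[0]+P[1])/2,np.hypot(*d[:2]),np.arctan2(d[1],d[0])); d=P[3]-P[2]; print(np.arctan2(d[1],d[0]))
P=[onz(c,250+u/4.5,50+v/4.2,.038) for u,v in ((60,455),(158,540))];print(np.round(P,4))
```

```text
[[ 0.6242 -0.1985  0.094 ]
 [ 0.6558 -0.2028  0.094 ]
 [ 0.625  -0.1999  0.094 ]
 [ 0.6381 -0.2023  0.094 ]]
[ 0.63999081 -0.20064029  0.094     ] 0.03183211213479921 -0.13335148393795151
-0.18068476642624967
[[ 0.5469 -0.187   0.038 ]
 [ 0.5462 -0.2162  0.038 ]]
```

send_rows --rows '[{"tx": 15,"ty": 0,"tz": 0,"turn": 0.164,"fingers": 50},{"tx": 15,"ty": 0,"tz": 0,"turn": 0.164,"fingers": 50},{"tx": 15,"ty": 0,"tz": 0,"turn": 0.164,"fingers": 50},{"tx": 15,"ty": 0,"tz": 0,"turn": 0.164,"fingers": 50},{"tx": 15,"ty": 0,"tz": 0,"turn": 0.164,"fingers": 50},{"tx": 15,"ty": 0,"tz": 0,"turn": 0.164,"fingers": 50},{"tx": 15,"ty": 0,"tz": 0,"turn": 0.164,"fingers": 50},{"tx": 15,"ty": 1,"tz": 0,"turn": 0.164,"fingers": 50}]'

```text
time: 18.25
tool_pos: [0.6381, -0.201, 0.149]
tool_rot: [[-0.448, 0.894, 0.001], [0.894, 0.448, 0.0], [-0.0, 0.001, -1.0]]
ft_force: [0.4, 0.2, -0.4]
opening: 0.587
gripper_force: 0.0
```

send_rows --rows '[{"tx": 0,"ty": 0,"tz": 0,"turn": 0.164,"fingers": 50},{"tx": 0,"ty": 0,"tz": 0,"turn": 0.164,"fingers": 50},{"tx": 0,"ty": 0,"tz": 0,"turn": 0.164,"fingers": 50},{"tx": 0,"ty": 0,"tz": 0,"turn": 0.164,"fingers": 50},{"tx": 0,"ty": 0,"tz": 0,"turn": 0.164,"fingers": 50},{"tx": 0,"ty": 0,"tz": 0,"turn": 0.164,"fingers": 50},{"tx": 0,"ty": 0,"tz": -10,"turn": 0,"fingers": 50},{"tx": 0,"ty": 0,"tz": -10,"turn": 0,"fingers": 50}]'

```text
time: 19.25
tool_pos: [0.6373, -0.201, 0.1282]
tool_rot: [[-0.992, 0.128, -0.001], [0.128, 0.992, 0.0], [0.001, 0.0, -1.0]]
ft_force: [-0.4, -0.1, 0.1]
opening: 0.582
gripper_force: 0.0
```

Run:
```python
from cell import telemetry, read_camera
from h import *
s=telemetry.sense(); R=s["tool_rot"]; print(s["joint_positions"],s["tool_pos"],np.arctan2(R[1][0],R[0][0]),s["ft_force"])
```

```text
[ 0.77392514  0.62600932 -0.7803655   1.57850865  0.47182312  1.13493769
  1.32814925] [ 0.63732386 -0.20102865  0.12821469] 3.0135619037337906 [-0.40739674 -0.14886401  0.0594924 ]
```

send_rows --rows '[{"tx": 2,"ty": -0.5,"tz": -15,"turn": 0,"fingers": 50},{"tx": 0,"ty": 0,"tz": -15,"turn": 0,"fingers": 50},{"tx": 0,"ty": 0,"tz": -15,"turn": 0,"fingers": 50},{"tx": 0,"ty": 0,"tz": -9,"turn": 0,"fingers": 50},{"tx": 0,"ty": 0,"tz": -5,"turn": 0,"fingers": 50},{"tx": 0,"ty": 0,"tz": 0,"turn": 0,"fingers": 30},{"tx": 0,"ty": 0,"tz": 0,"turn": 0,"fingers": 25},{"tx": 0,"ty": 0,"tz": 0,"turn": 0,"fingers": 20}]'

```text
time: 20.25
tool_pos: [0.64, -0.2016, 0.0709]
tool_rot: [[-0.992, 0.124, 0.001], [0.124, 0.992, -0.0], [-0.001, -0.0, -1.0]]
ft_force: [0.7, 0.5, -0.1]
opening: 0.236
gripper_force: 0.0
```

send_rows --rows '[{"tx": 0,"ty": 0,"tz": 0,"turn": 0,"fingers": 10},{"tx": 0,"ty": 0,"tz": 0,"turn": 0,"fingers": 8},{"tx": 0,"ty": 0,"tz": 0,"turn": 0,"fingers": 8},{"tx": 0,"ty": 0,"tz": 0,"turn": 0,"fingers": 8},{"tx": 0,"ty": 0,"tz": 0,"turn": 0,"fingers": 8},{"tx": 0,"ty": 0,"tz": 0,"turn": 0,"fingers": 8},{"tx": 0,"ty": 0,"tz": 0,"turn": 0,"fingers": 8},{"tx": 0,"ty": 0,"tz": 0,"turn": 0,"fingers": 8}]'

```text
time: 21.25
tool_pos: [0.6398, -0.2024, 0.0711]
tool_rot: [[-0.992, 0.125, 0.0], [0.125, 0.992, -0.001], [-0.001, -0.001, -1.0]]
ft_force: [-2.4, -1.8, 6.2]
opening: 0.151
gripper_force: 61.0
```

send_rows --rows '[{"tx": 0,"ty": 0,"tz": 0,"turn": -0.12,"fingers": 8},{"tx": 0,"ty": 0,"tz": 0,"turn": -0.12,"fingers": 8},{"tx": 0,"ty": 0,"tz": 0,"turn": -0.12,"fingers": 8},{"tx": 0,"ty": 0,"tz": 0,"turn": -0.12,"fingers": 8},{"tx": 0,"ty": 0,"tz": 0,"turn": -0.12,"fingers": 8},{"tx": 0,"ty": 0,"tz": 0,"turn": -0.12,"fingers": 8},{"tx": 0,"ty": 0,"tz": 0,"turn": -0.12,"fingers": 8},{"tx": 0,"ty": 0,"tz": 0,"turn": -0.12,"fingers": 8}]'

```text
time: 22.25
tool_pos: [0.6404, -0.2017, 0.0711]
tool_rot: [[-0.464, 0.886, 0.002], [0.886, 0.464, -0.001], [-0.001, 0.001, -1.0]]
ft_force: [-1.0, -1.2, 4.7]
opening: 0.151
gripper_force: 61.0
```

```bash
cat > st.py <<'E'
from cell import telemetry
import numpy as np
s=telemetry.sense(); R=s["tool_rot"]; print("knob~",np.pi-np.arctan2(R[1][0],R[0][0]),"torque",np.round(s["torque"],3),np.round(s["ft_force"],1),"J7",s["joint_positions"][6],s["gripper_force"],s["opening"])
E
python3 st.py
```

```text
knob~ 1.0882694415992935 torque [-0.263  0.15   0.1  ] [-1.  -1.2  4.7] J7 0.44438938685626533 60.96733331680298 0.15064007220130726
```

Turning smoothly. Now to the end of travel, then slightly past it.

send_rows --rows '[{"tx": 0,"ty": 0,"tz": 0,"turn": -0.05,"fingers": 8},{"tx": 0,"ty": 0,"tz": 0,"turn": -0.05,"fingers": 8},{"tx": 0,"ty": 0,"tz": 0,"turn": -0.05,"fingers": 8},{"tx": 0,"ty": 0,"tz": 0,"turn": -0.05,"fingers": 8},{"tx": 0,"ty": 0,"tz": 0,"turn": -0.04,"fingers": 8},{"tx": 0,"ty": 0,"tz": 0,"turn": -0.02,"fingers": 8},{"tx": 0,"ty": 0,"tz": 0,"turn": -0.02,"fingers": 8},{"tx": 0,"ty": 0,"tz": 0,"turn": 0,"fingers": 8}]'

```text
time: 23.25
tool_pos: [0.6406, -0.2016, 0.0711]
tool_rot: [[-0.205, 0.979, 0.002], [0.979, 0.205, -0.001], [-0.001, 0.002, -1.0]]
ft_force: [-0.3, -1.5, 6.0]
opening: 0.149
gripper_force: 61.2
```

```bash
python3 st.py
```

```text
knob~ 1.3638400947201195 torque [-0.348 -0.014  0.288] [-0.3 -1.5  6. ] J7 0.20110956148473097 61.24179482460022 0.14948127741014813
```

send_rows --rows '[{"tx": 0,"ty": 0,"tz": 0,"turn": -0.02,"fingers": 8},{"tx": 0,"ty": 0,"tz": 0,"turn": -0.02,"fingers": 8},{"tx": 0,"ty": 0,"tz": 0,"turn": -0.02,"fingers": 8},{"tx": 0,"ty": 0,"tz": 0,"turn": -0.02,"fingers": 8},{"tx": 0,"ty": 0,"tz": 0,"turn": 0,"fingers": 8},{"tx": 0,"ty": 0,"tz": 0,"turn": 0,"fingers": 8},{"tx": 0,"ty": 0,"tz": 0,"turn": 0,"fingers": 8},{"tx": 0,"ty": 0,"tz": 0,"turn": 0,"fingers": 8}]'

```text
time: 24.25
tool_pos: [0.6406, -0.2016, 0.0711]
tool_rot: [[-0.135, 0.991, 0.002], [0.991, 0.135, -0.003], [-0.003, 0.002, -1.0]]
ft_force: [0.4, -1.7, 6.0]
opening: 0.151
gripper_force: 87.7
```

```bash
python3 st.py
```

```text
knob~ 1.4358305806568872 torque [-0.495  0.089  2.067] [ 0.4 -1.7  6. ] J7 0.13548422533244872 87.67573244869709 0.15077481659789238
```

The hard end shows as 2 N·m of torque. I'll relax slightly, open the fingers and lift away.

send_rows --rows '[{"tx": 0,"ty": 0,"tz": 0,"turn": 0.03,"fingers": 8},{"tx": 0,"ty": 0,"tz": 0,"turn": 0.03,"fingers": 8},{"tx": 0,"ty": 0,"tz": 0,"turn": 0,"fingers": 50},{"tx": 0,"ty": 0,"tz": 0,"turn": 0,"fingers": 50},{"tx": 0,"ty": 0,"tz": 0,"turn": 0,"fingers": 50},{"tx": 0,"ty": 0,"tz": 0,"turn": 0,"fingers": 50},{"tx": 0,"ty": 0,"tz": 0,"turn": 0,"fingers": 50},{"tx": 0,"ty": 0,"tz": 5,"turn": 0,"fingers": 50}]'

```text
time: 25.25
tool_pos: [0.6393, -0.2014, 0.0751]
tool_rot: [[-0.185, 0.983, -0.001], [0.983, 0.185, 0.0], [0.0, -0.001, -1.0]]
ft_force: [-0.7, 0.3, -0.8]
opening: 0.584
gripper_force: 0.0
```

send_rows --rows '[{"tx": 0,"ty": 0,"tz": 15,"turn": 0,"fingers": 50},{"tx": 0,"ty": 0,"tz": 20,"turn": 0,"fingers": 50},{"tx": 0,"ty": 0,"tz": 25,"turn": 0,"fingers": 50},{"tx": -10,"ty": 0,"tz": 30,"turn": 0,"fingers": 50},{"tx": -30,"ty": 0,"tz": 20,"turn": 0,"fingers": 50},{"tx": -30,"ty": 0,"tz": 0,"turn": 0,"fingers": 50},{"tx": -30,"ty": 0,"tz": 0,"turn": 0,"fingers": 50},{"tx": -20,"ty": 0,"tz": 0,"turn": 0,"fingers": 50}]'

```text
time: 26.25
tool_pos: [0.5188, -0.2017, 0.1872]
tool_rot: [[-0.185, 0.983, 0.002], [0.983, 0.185, -0.002], [-0.002, 0.001, -1.0]]
ft_force: [0.0, -0.4, 0.5]
opening: 0.585
gripper_force: 0.0
```

Run:
```python
from cell import telemetry, read_camera
from h import *
s=telemetry.sense(); print(s["tool_pos"],s["ft_force"],s["opening"])
for n in ("scene","wrist"):
    c=read_camera(n); np.savez(f"pics/{n}9.npz",**c); cv2.imwrite(f"pics/{n}9.png",c["frame"][:,:,::-1])
a=cv2.imread("pics/scene9.png"); b=cv2.imread("pics/wrist9.png"); r=cv2.resize(np.hstack([a[100:290,190:350],b[0:190]]),None,fx=1.19,fy=1.19) 
cv2.imwrite("pics/fin.png",r)
```

```text
[ 0.51881939 -0.20171634  0.18719187] [ 0.00677244 -0.40007192  0.49339243] 0.5850293985678626
```

View pics/fin.png

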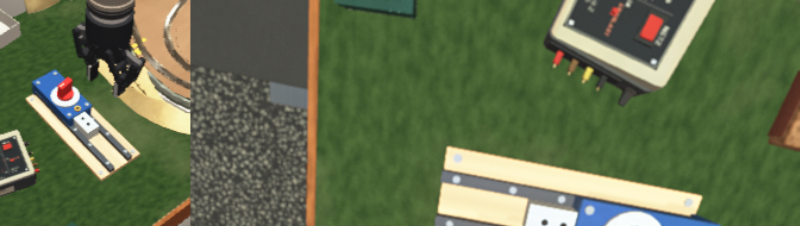

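The knob is turned crosswise and the bar is still in the hood; its near end is at about wrist pixel (283,168). One last numeric check, then I'll hand in.

Run:
```python
from h import *
c=np.load("pics/wrist9.npz"); f=c["frame"]
p=onz(c,283,168,.038); m=onz(c,326,168,.05); print(p.round(4),m.round(4))
ok=abs(p[0]-.5465)<.004; print(ok)
if ok:
    from cell import ticket; print(ticket.hand_in())
```

```text
[ 0.5423 -0.1832  0.038 ] [ 0.5851 -0.1726  0.05  ]
False
```

That reading used pixels from a shrunken image, and the hood mouth reads 3 mm short as well. I'll measure the edges properly in both wrist views.

Run:
```python
from h import *
def proj(c,X):
    P,K=c["pose"],c["mtx"]; q=P[:3,:3].T@(X-P[:3,3]); return K[0,2]+K[0,0]*q[0]/-q[2],K[1,2]-K[1,1]*q[1]/-q[2]
xs=np.arange(.53,.61,.00025)
for n in ("w1","wrist9","scene9"):
    c=np.load(f"pics/{n}.npz"); c={k:c[k] for k in c}; out=[]
    for y in (-.192,-.196,-.207,-.211):
        def prof(z):
            uv=np.array([proj(c,np.array([x,y,z])) for x in xs],np.float32); return cv2.GaussianBlur(cv2.remap(c["frame"],uv[None,:,0],uv[None,:,1],cv2.INTER_LINEAR)[0].astype(np.float32).T,(9,1),0)
        a=prof(.038)[2]; b=prof(.05)[0]; i=np.argmax(np.gradient(a)[:120]); j=120+np.argmin(np.gradient(b)[120:])
        out.append((round(xs[i],4),round(xs[j],4),round(xs[j]-xs[i],4)))
    print(n,out)
```

```text
w1 [(np.float64(0.546), np.float64(0.5885), np.float64(0.0425)), (np.float64(0.5457), np.float64(0.5885), np.float64(0.0427)), (np.float64(0.546), np.float64(0.5885), np.float64(0.0425)), (np.float64(0.5457), np.float64(0.5882), np.float64(0.0425))]
wrist9 [(np.float64(0.545), np.float64(0.5875), np.float64(0.0425)), (np.float64(0.5452), np.float64(0.5875), np.float64(0.0422)), (np.float64(0.5452), np.float64(0.5872), np.float64(0.042)), (np.float64(0.5452), np.float64(0.587), np.float64(0.0417))]
scene9 [(np.float64(0.5447), np.float64(0.5845), np.float64(0.0397)), (np.float64(0.5442), np.float64(0.5845), np.float64(0.0402)), (np.float64(0.5445), np.float64(0.585), np.float64(0.0405)), (np.float64(0.5442), np.float64(0.562), np.float64(0.0177))]
```

The bar hasn't moved: the gap from its near end to the hood mouth was 42.5 mm before clamping and is 42.1 mm now.

```bash
python3 -c "from cell import ticket; print(ticket.hand_in())"
```

```text
the job is handed in; nothing more can be done
None
```

The job is handed in at about 26 s: the bar was pushed home on the stop at about 16 N and did not shift measurably during clamping, the knob was turned clockwise to its hard end, and the robot's path kept clear of the tin, screwdriver and sanding block.

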